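# Close a denture flask clamp and ease it a quarter turn

### The job

On the dental bench, slide the metal flask along its guide rails fully home against the back stop of the clamp. Then screw the clamp's knurled cap down (clockwise seen from above) until it bottoms out, back it off a quarter turn, and finish still holding the cap there in the gripper, without letting go. Leave the plaster cast, jar, bowl and spatula alone.

Things in the scene. Friction and masses are not known exactly. Their poses are not given: they have to be found in the camera images.
- clamp: fixed steel flask clamp. Origin: underside of its base on the vertical screw axis; +x points from its open loading end (near the robot) to its back stop, z up. Base plate x -130 to +75 mm, 150 mm wide, top 10 mm above the bench. Two guide rails along x, inner faces at y = +-44 mm, tops at 20 mm. Back stop: front face at x = +55 mm, top at 32 mm. Turned up to 0.4 rad from the world's x
- clamp_bridge (a point): point on the screw axis in the flat top of the clamp's bridge, 82 mm above the bench. The bridge, 40 mm (x) by 150 mm (y) and 14 mm thick, crosses over the base on two pillars; a round boss 30 mm across stands 5 mm above it, under the cap. Nothing but boss and cap rises above the bridge
- flask_center (a point): centre of the loose flask: closed aluminium box 110 (x) x 84 (y) x 45 mm high, about 0.55 kg, on the base plate between the rails with 2 mm play each side; spans 10 to 55 mm above the bench, axes along the clamp's. Starts 30 to 60 mm short of home, towards the loading end. Its front face, 55 mm ahead of the centre, stays clear in front of the bridge even at home, to be pushed
- clamp_home (a point): fixed point of the clamp on the screw axis, 32.5 mm above the bench: where the flask's centre lies when the flask touches the back stop
- cap_center (a point): centre of the knurled steel cap, a cylinder 42 mm across and 33 mm high on the screw axis; the point lies 16.5 mm below its flat top, turns and rises with it. Bottomed, the cap spans 87 to 120 mm above the bench. A raised dark ridge on its top runs from the axis to the rim along the cap's own -x; bottomed, the ridge points to the clamp's loading end (clamp -x)
- cap (a joint): turn of the cap in rad: 0 = bottomed out on the boss (a hard stop), growing as it is unscrewed (anticlockwise seen from above); starts 2.2 to 3.6, upper stop at 4.6. Right-hand thread of 6 mm lift per turn. It turns against about 0.06 N m of friction and stays where it is left
- cast: bystander: plaster tooth cast 66 x 60 x 29 mm, loose; origin at its underside
- jar: bystander: amber glass jar 56 mm across, 75 mm high, loose; origin at its underside
- bowl: bystander: black rubber mixing bowl 100 mm across, 50 mm high, loose; origin at its underside
- spatula: bystander: spatula 170 mm long with a wooden handle, lying on the bench, loose; origin at its underside
Mind the look-alikes: they are no part of the job. What is shaped like the part that bears flask_center but green is not meant.

How it is judged:
By the outcome, as a careful person would: the job done as asked, in the order asked, and still so for the second after the job is handed in, while the arm keeps its last pose, push and grip.
It also fails if it takes over 72 s, if anything falls off the work surface, if the arm or the gripper's body presses on something with over 40 N, if the wrist force passes 120 N, or if a joint passes its speed limit or range.

### The arm

A 6-joint arm with a two-finger parallel gripper is mounted at the origin on the work surface. World frame = base frame: x ahead of the robot, y to its left, z up, the work surface at z = 0. Lengths are in m, angles in degrees, forces in N, time in s.
With the tool pointing down it reaches from about 0.325 to 0.775 m from the base axis. Payload 5.5 kg.
Tool frame: the origin (TCP) lies at the centre of the arm's flange, where the gripper is bolted on; the fingertips stand 182 mm ahead of it and the grasp point (between the pads) lies 163 mm ahead of it; z points along the fingers, y is the line along which they close (so a half turn about z gives the same grasp; the last joint's range is limited). The gripper opens to 88 mm and grips with 3 to 60 N. Pads are 20 mm wide; open, the fingers measure 115 mm over their backs; the gripper's body (75 mm by 178 mm) begins 61 mm behind the grasp point.
Start: joints at [-70.858, 5.22, 70.514, -0, 104.267, -3.249], TCP at [0.229, -0.555, 0.405] pointing down, gripper open.
Joint ranges: [-164.24, 164.24], [-49.07, 125.15], [9.68, 141.18], [-86.29, 266.29], [3.28, 154.24], [-151.56, 151.56]. Speed limits (degrees/s): [147.25, 147.25, 172.46, 180, 180, 180].

### API

Orientations are given as [roll, pitch, yaw] about the fixed x, y, z axes, in that order (R = Rz(yaw) Ry(pitch) Rx(roll)).
In Python, from station import r gives the robot as it stands. The module is installed in compiled form; this text tells all that it offers. Calls block until the motion is done:
- r.reach(position, orientation): joint-space move of the TCP to a pose.
- r.servo_line(position, rotation=None, speed=0.15): straight line of the TCP; rotation=None keeps the orientation; speed is the mean speed in m/s.
- r.move_joints(angles): joint-space move.
- r.let_go() and r.grab(squeeze=None): open the fingers fully, or close them until they stop; squeeze is the grip in N (None keeps the last).
- r.wait(seconds).
- r.inverse_kinematics(position, orientation): joint angles nearest the present ones, or None.
- r.sense(): the state.
- r.snapshot(name): name is "side" or "top" or "wrist"; returns a dict with "frame" (480x640x3 uint8, red, green, blue), "fx", "fy", "cx", "cy" (pixels), "R" (3x3) and "t" (3): a world point X has camera coordinates R X + t. Camera axes: x right, y down, z forward; pixel columns grow to the right and rows downward; lengths in m; the calibration is good to about 2 mm. A picture is of the moment at which its call begins. There is no depth.
A pose or a line that the arm cannot do raises r.IKError and nothing moves.
- r.hand_in(): hands the job in; it is judged then, once.
The state is a dict: "clock": time; "joints": joint angles; "joint_vel": joint speeds; "joint_torque": joint torques, N m; "tcp_pos": TCP position; "orientation": TCP orientation; "contact_force": force on the tool from outside, world axes, zero at the start; "torque": the same for the moment, N m; "opening": finger opening in m; "gripper_force": force on a finger pad.
Only numpy, scipy, OpenCV 4.12 (cv2) and the standard library are available. Lean on these libraries where they do the work, as an engineer would, in place of code of your own. Each camera call takes 0.05 s, during which the arm holds its last target. There are 200 camera calls.

## Working session

There is one attempt and no reset: what is moved stays moved. The work goes in short steps, each a Python script; the robot and the scene stay as the last script left them, time stands still between calls to the robot, and variables do not carry over. Pictures are saved under pics/ and viewed, at most 10 in all, crops included, and the job is handed in when it is done.

```bash
mkdir -p pics; python3 - <<'E'
from station import r
import cv2,pickle
d={}
for n in("side","top"):
    s=r.snapshot(n);d[n]=s;cv2.imwrite(f"pics/{n}0.png",s["frame"][:,:,::-1]);print(n,s["fx"],s["cx"],s["cy"],s["R"],s["t"])
pickle.dump(d,open("d0.pkl","wb"))
s=r.sense();print(s)
E
```

```text
side 517.0327889375479 321.6527249578432 240.61310003802072 [[-0.94675242 -0.32180697 -0.01000653]
 [-0.18972103  0.58272856 -0.79021096]
 [ 0.26012649 -0.74623569 -0.61275322]] [0.50591174 0.16292066 0.95497212]
top 466.15412431474 315.3524382439198 243.80434435367656 [[-0.00431574 -0.9996351  -0.02666526]
 [-0.98821608  0.00834339 -0.15283773]
 [ 0.15300444  0.02569143 -0.98789149]] [0.01773182 0.55919332 0.90310378]
{'clock': 0.1, 'joints': array([-7.08584696e+01,  5.25805123e+00,  7.05740705e+01,  1.76460741e-03,
        1.04269451e+02, -3.24865471e+00]), 'joint_vel': array([-0.00728897, -0.139617  , -0.13425971, -0.12214766,  0.104487  ,
       -0.0464319 ]), 'joint_torque': array([ 3.53902702e-03, -4.47854733e+01, -4.07570672e+01,  7.00424798e-02,
        2.84487050e-02, -1.09950802e-04]), 'tcp_pos': array([ 0.22856441, -0.55480605,  0.40363643]), 'orientation': array([-1.79898687e+02, -7.46425321e-03,  2.23906120e+01]), 'contact_force': array([ 0.61981944,  0.29681516, -0.43606331]), 'torque': array([-0.06056413,  0.01954131, -0.02891642]), 'gripper_force': 0.0, 'opening': 0.08778576045580316}
```

View pics/top0.png

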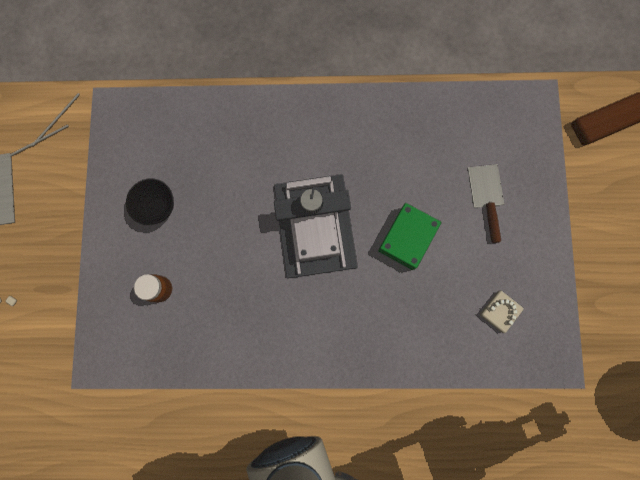

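View pics/side0.png

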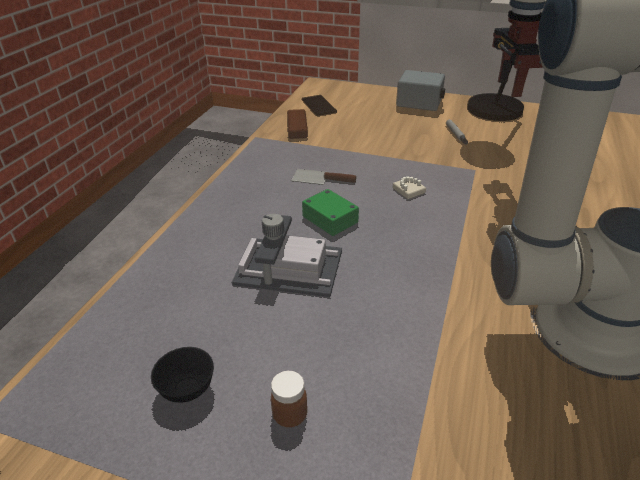

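The top view shows two flask-like boxes: an aluminium one in the clamp at (317,238) and a green one at (410,236). The aluminium one sits between the rails and fits; the green one is the look-alike. The cap is at (312,200) in the top view and (272,226) in the side view, with its ridge pointing up the image in the top view.

```bash
cat > h.py <<'E'
import numpy as np,cv2
def ray(s,uv,z):
    R,t=np.array(s["R"]),np.array(s["t"]);c=-R.T@t
    d=R.T@np.array([(uv[0]-s["cx"])/s["fx"],(uv[1]-s["cy"])/s["fy"],1])
    return c+d*(z-c[2])/d[2]
def proj(s,X):
    p=np.array(s["R"])@np.array(X)+np.array(s["t"]);return s["fx"]*p[0]/p[2]+s["cx"],s["fy"]*p[1]/p[2]+s["cy"]
E
python3 - <<'E'
import pickle,cv2,numpy as np
from h import *
d=pickle.load(open("d0.pkl","rb"));s=d["top"];
for n,uv in dict(nl=(285,277),nr=(356,268),bl=(275,183),br=(345,176)).items(): print(n,ray(s,uv,.01))
print("cap",ray(s,(312,199),.13))
f=s["frame"][160:290,250:450,::-1]
a=cv2.resize(f,None,fx=4,fy=4,interpolation=cv2.INTER_CUBIC);cv2.imwrite("pics/crop0.png",a)
E
```

```text
nl [0.49500837 0.07858054 0.01      ]
nr [ 0.5127864  -0.06934639  0.01      ]
bl [0.69749978 0.10127699 0.01      ]
br [ 0.71120227 -0.04927188  0.01      ]
cap [0.63068187 0.01781849 0.13      ]
```

View pics/crop0.png

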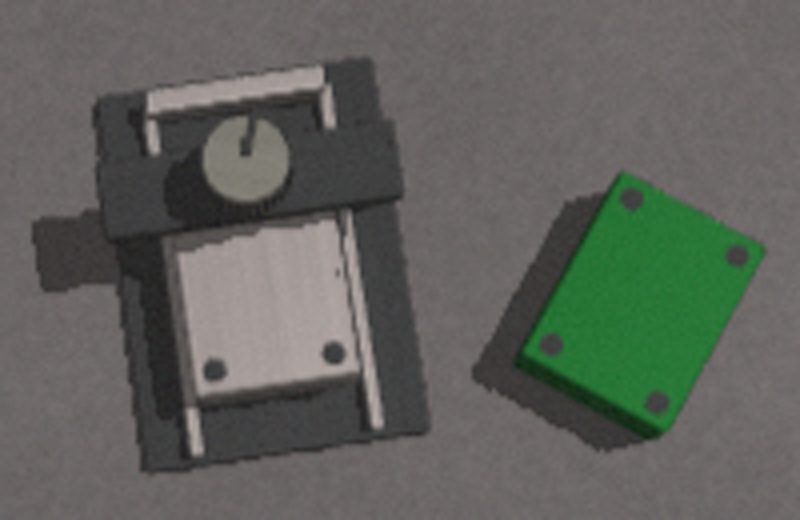

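The enlarged crop confirms it: the aluminium flask sits between the rails in the clamp, its near top edge from (203,397) to (357,375) in the crop. The green box stands outside, so I'll ignore it. Clamp yaw is about 6.7° and the screw axis is near (0.632, 0.019). Next I go above for one close look.

```bash
python3 - <<'E'
from station import r
import cv2,pickle
from h import *
d=pickle.load(open("d0.pkl","rb"));s=d["top"]
for uv in((300.75,259.25),(339.25,253.75)):print(ray(s,uv,.055))
r.reach([.56,.01,.42],[180,0,186.7])
r.wait(.3)
s=r.snapshot("wrist");pickle.dump(s,open("w1.pkl","wb"));cv2.imwrite("pics/w1.png",s["frame"][:,:,::-1])
q=r.sense();print(q["clock"],q["joints"].round(1),q["tcp_pos"],q["orientation"]);print(-s["R"].T@s["t"],s["R"])
E
```

```text
[0.52652244 0.04315495 0.055     ]
[ 0.53699011 -0.0337447   0.055     ]
2.7833 [ -2.5  -0.7  75.1  -0.  105.7 -99.2] [0.56001081 0.00971824 0.42000925] [-1.79999618e+02  1.45307303e-03 -1.73331389e+02]
[ 4.74563297e-01 -1.97805491e-04  4.00093701e-01] [[-1.16376460e-01  9.93205140e-01 -2.65224766e-04]
 [ 9.45901776e-01  1.10915223e-01  3.04905958e-01]
 [ 3.02863582e-01  3.52329996e-02 -9.52382426e-01]]
```

View pics/w1.png

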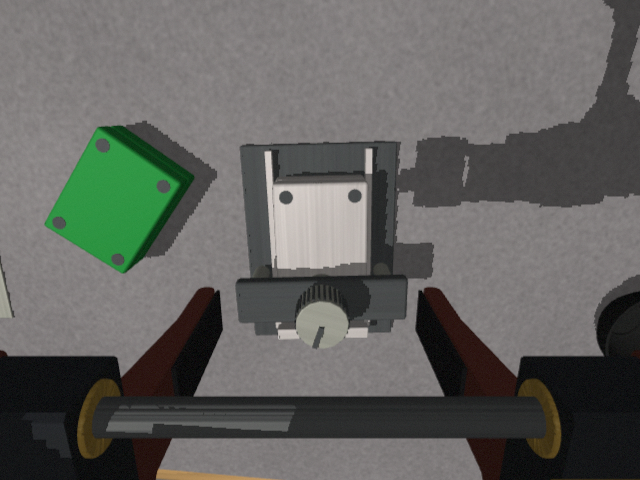

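The wrist view shows the base near corners at (241,146) and (399,142), bridge top corners at (237,281), (405,276), (406,318) and (239,323), cap top centre near (322,325) with the ridge tip at (316,347), and the flask near top edge from (275,179) to (367,178).

```bash
python3 - <<'E'
import pickle
from h import *
s=pickle.load(open("w1.pkl","rb"))
g=lambda p,z:ray(s,p,z)[:2]
B=np.array([g((241,146),.01),g((399,142),.01)])
v=B[1]-B[0];print("base",B,np.linalg.norm(v),np.degrees(np.arctan2(-v[0],v[1])))
C=np.array([g(p,.082) for p in((237,281),(405,276),(406,318),(239,323))])
v=C[1]-C[0];w=C[2]-C[3];print("bridge centre",C.mean(0),np.linalg.norm(v),np.linalg.norm(w),[np.degrees(np.arctan2(-a[0],a[1])) for a in(v,w)],np.linalg.norm(C[3]-C[0]))
F=np.array([g((275,179),.055),g((367,178),.055)]);print("flask",F)
# cap top: light pixels below the knurl
h=s["frame"][290:360,285:365].astype(int)
m=((h.min(2)>105)&(h[:,:,0]-h[:,:,2]>8)).astype(np.uint8)
m=cv2.morphologyEx(m,cv2.MORPH_OPEN,np.ones((3,3),np.uint8))
c=max(cv2.findContours(m,cv2.RETR_EXTERNAL,cv2.CHAIN_APPROX_NONE)[0],key=cv2.contourArea)
hull=cv2.convexHull(c);e=cv2.fitEllipse(hull);print("ell",e[0][0]+285,e[0][1]+290,e[1])
z=.1227;u=(e[0][0]+285,e[0][1]+290);A=g(u,z);t=g((316,347),z);print("cap",A,"ridge ang",np.degrees(np.arctan2(*(t-A)[::-1])), "diam",np.linalg.norm(g((u[0]-e[1][0]/2,u[1]),z)-g((u[0]+e[1][0]/2,u[1]),z)))
a=np.radians(6.7)
R=np.array([[np.cos(a),-np.sin(a)],[np.sin(a),np.cos(a)]])
print("axis from base",B.mean(0)+R@[.13,0],"flask x",[(R.T@(f-C.mean(0))) for f in F])
cv2.imwrite("pics/m.png",m*255)
E
```

```text
base [[ 0.51311042 -0.06998622]
 [ 0.49201995  0.07825075]] 0.14972977601170384 8.097431255489974
bridge centre [0.62896645 0.02037027] 0.1442084002253812 0.14847912412636335 [np.float64(8.534547454269518), np.float64(8.613952182039071)] 0.04057540106034347
flask [[ 0.53297196 -0.03127801]
 [ 0.52290611  0.04720907]]
ell 324.7132148742676 325.1992607116699 (44.523380279541016, 84.33462524414062)
cap [0.63048204 0.0227318 ] ridge ang -12.631822590255826 diam 0.034642783439215806
axis from base [0.63167737 0.01929946] flask x [array([-0.10136476, -0.04009581]), array([-0.10220472,  0.03902965])]
```

```bash
cat >> h.py <<'E'
AX=np.array([.6305,.0215]);YAW=8.0
a=np.radians(YAW);CX=np.array([np.cos(a),np.sin(a)])
T=np.radians(12);ZT=np.array([*(CX*np.sin(T)),-np.cos(T)])
def tip(x,z): return np.array([*(AX+CX*x),z])-.182*ZT
E
cat > push.py <<'E'
from station import r
from h import *
O=[180,12,180+YAW]
r.grab(20)
r.reach(tip(-.135,.12),O); r.servo_line(tip(-.135,.032),speed=.12); r.wait(.2)
f0=np.array(r.sense()["contact_force"])
F=lambda:(lambda d:(float(-(d[:2]@CX)),d.round(1)))(np.array(r.sense()["contact_force"])-f0)
r.servo_line(tip(-.115,.032),speed=.08)
x=-.115
while x<-.058:
    x+=.004 if x<-.074 else .001
    r.servo_line(tip(x,.032),speed=.04); f,d=F()
    if x>-.076 or f>8: print(round(x,4),round(f,1),d)
    if f>14: break
s=r.sense();print("clock",s["clock"],s["tcp_pos"]-tip(x,.032))
sn=r.snapshot("side");cv2.imwrite("pics/s2.png",cv2.resize(sn["frame"][190:310,210:370,::-1],None,fx=5,fy=5,interpolation=cv2.INTER_CUBIC))
E
python3 push.py
```

```text
-0.075 -0.0 [-0.2  1.4 -2.3]
-0.071 0.3 [-0.5  1.1 -0.7]
-0.07 3.8 [-3.9  0.5 -1. ]
-0.069 2.9 [-2.9  0.1 -0.6]
-0.068 3.3 [-3.4  0.6 -0.5]
-0.067 2.7 [-2.7  0.3 -0.8]
-0.066 3.2 [-3.2 -0.1 -0.8]
-0.065 2.9 [-3.   0.7 -1.1]
-0.064 2.6 [-2.7  0.8 -1. ]
-0.063 8.1 [-8.2  0.   2.9]
-0.062 13.2 [-13.2  -0.6   5.9]
-0.061 17.8 [-17.9  -0.8   8.6]
clock 11.4667 [-1.38911476e-03 -2.70387325e-04  9.09641872e-05]
```

The force rose firmly at the expected home position. Next I back off, go above the cap and check with the wrist camera.

```bash
python3 - <<'E'
from station import r
import pickle
from h import *
r.servo_line(tip(-.075,.032),speed=.06); r.servo_line(tip(-.11,.032),speed=.12);r.servo_line(tip(-.13,.16),speed=.25)
r.let_go()
r.reach([*(AX-CX*.0),.38],[180,0,180+YAW]);r.wait(.3)
s=r.snapshot("wrist");pickle.dump(s,open("w2.pkl","wb"))
cv2.imwrite("pics/w2.png",s["frame"][:,:,::-1])
print(r.sense()["clock"],r.sense()["joints"].round(1),r.sense()["opening"])
E
```

```text
15.4167 [ -1.2   9.7  68.1  -0.  102.2 -99.1] 0.08792114680569903
```

View pics/w2.png

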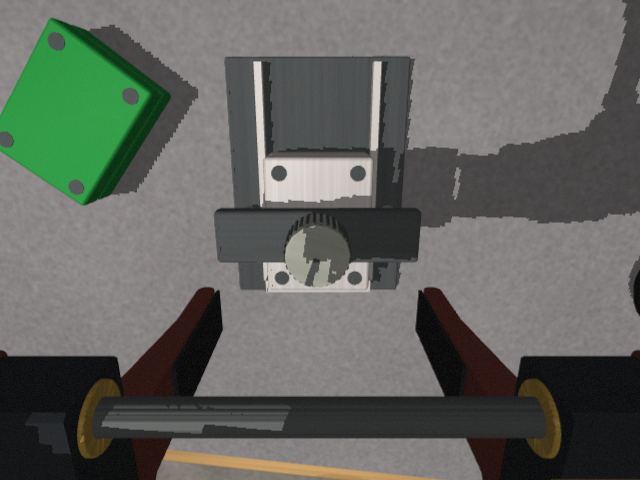

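The flask now stands home. Its front top edge runs from (266,154) to (373,153) and its rear reaches the stop at y≈290. Cap top centre is near (317.5,253), ridge tip near (313,283), base corners (225,57) and (412,57), bridge corners (215,209), (420,208), (419,262) and (217,260).

```bash
python3 - <<'E'
import pickle
from h import *
s=pickle.load(open("w2.pkl","rb"))
g=lambda p,z:ray(s,p,z)[:2]
an=lambda v:np.degrees(np.arctan2(v[1],v[0]))
B=np.array([g((225,57),.01),g((412,57),.01)]);print("base yaw",an(B[1]-B[0])-90,"axis",B.mean(0)+CX*.13)
C=np.array([g(p,.082) for p in((215,209),(420,208),(419,262),(217,260))]);print("bridge",C.mean(0),an(C[1]-C[0])-90,an(C[2]-C[3])-90)
A=g((317.5,253),.1227);t=g((313,283),.1227);print("cap",A,"ridge",an(t-A),np.linalg.norm(t-A),"diam",np.linalg.norm(g((284.5,253),.1227)-g((350.5,253),.1227)))
n=np.array([-CX[1],CX[0]])
for p in((266,154),(373,153)):
    d=g(p,.055)-AX;print("flask",d@CX,d@n)
E
```

```text
base yaw 8.000184378987129 axis [0.63162524 0.0214471 ]
bridge [0.62898859 0.02059975] 8.296084374434429 7.408272331167083
cap [0.62820652 0.02043001] ridge -0.09573902505110586 0.02075652593994513 diam 0.041584837423522494
flask -0.0570259321582734 -0.039489315481332624
flask -0.057769409495129605 0.040618746885242966
```

```bash
cat > grasp.py <<'E'
from station import r
from h import *
AX=np.array([.629,.0207])
r.servo_line([*AX,.32],speed=.2);r.servo_line([*AX,.2758],speed=.08);r.wait(.2)
s=r.sense();f0=s["contact_force"];t0=s["torque"];np.save("f0.npy",[f0,t0]);print(s["clock"],f0,t0)
r.grab(30);r.wait(.3);s=r.sense()
print(s["clock"],s["opening"],s["gripper_force"],s["contact_force"]-f0,s["torque"]-t0)
y=188.;
for i in range(2):
    y-=10;r.servo_line([*AX,.2758-.006*(188-y)/360],[180,0,y],speed=.05);s=r.sense()
    print(y,s["clock"],s["orientation"].round(2),(s["contact_force"]-f0).round(1),(s["torque"]-t0).round(3))
E
python3 grasp.py
```

```text
16.7667 [-0.05608991 -0.47436197  0.29241364] [ 0.08295883 -0.19570405 -0.01733515]
17.8417 0.04155453992168932 29.990693628787994 [ 0.87918415 -2.70389791  0.9596822 ] [-0.43944601  0.00932459  0.01300285]
178.0 18.1667 [1.7998e+02 1.0000e-02 1.7818e+02] [ 0.5 -0.   1.5] [-0.07   0.071 -0.007]
168.0 18.4917 [179.93   0.   168.31] [ 0.4  2.1 -0.3] [ 0.436 -0.144 -0.028]
```

```bash
cat > turn.py <<'E'
from station import r
from h import *
AX=np.array([.629,.0207]);f0,t0=np.load("f0.npy")
y=168.;
while y>-15:
    y-=10 if y>48 else 3
    r.servo_line([*AX,.2758-.006*(188-y)/360],[180,0,y],speed=.05)
    if y<50:r.wait(.15)
    s=r.sense();t=s["torque"]-t0
    print(y,round(s["clock"],2),s["orientation"][2].round(2),(s["contact_force"]-f0).round(1),t.round(3),s["joint_torque"][5].round(3))
    if y<160 and abs(t[2])>.3:break
E
python3 turn.py
```

```text
158.0 18.82 158.38 [ 2.2  5.6 -1.5] [ 1.091 -0.426  0.002] 0.117
148.0 19.14 148.38 [ 3.1  6.8 -0.3] [ 1.333 -0.681 -0.027] 0.143
138.0 19.47 138.4 [ 4.9  8.1 -1.2] [ 1.504 -0.944 -0.005] 0.149
128.0 19.79 128.42 [ 5.8  9.8 -2.7] [ 1.611 -1.329  0.029] 0.154
118.0 20.12 118.42 [ 8.2  9.5 -4.2] [ 1.764 -1.679 -0.026] 0.159
108.0 20.44 108.43 [ 9.2  9.7 -4.9] [ 1.806 -2.053  0.067] 0.163
98.0 20.77 98.43 [12.6 10.6 -4.1] [ 1.758 -2.258  0.058] 0.164
88.0 21.09 88.43 [13.5  9.8 -5.1] [ 1.706 -2.607  0.023] 0.165
78.0 21.42 78.42 [15.  10.  -5.3] [ 1.562 -2.896 -0.01 ] 0.164
68.0 21.74 68.42 [16.5  8.7 -6.8] [ 1.422 -3.168  0.03 ] 0.162
58.0 22.07 58.4 [18.2  7.5 -7.9] [ 1.317 -3.359 -0.017] 0.159
48.0 22.54 48.41 [19.5  8.4 -8. ] [ 1.093 -3.43   0.025] -0.025
45.0 22.94 45.4 [20.5  6.9 -8.5] [ 1.068 -3.448  0.024] -0.027
42.0 23.34 42.4 [20.7  6.6 -8. ] [ 1.079 -3.469  0.044] -0.029
39.0 23.74 39.39 [20.4  5.9 -8.7] [ 0.945 -3.53  -0.01 ] -0.03
36.0 24.14 36.39 [20.2  6.7 -6.9] [ 0.898 -3.525  0.025] -0.032
33.0 24.54 33.38 [20.3  6.3 -8.1] [ 0.881 -3.618  0.021] -0.034
30.0 24.94 30.38 [20.   5.8 -9.5] [ 0.725 -3.514 -0.008] -0.038
27.0 25.34 27.37 [20.   5.4 -8.3] [ 0.728 -3.577  0.028] -0.039
24.0 25.74 24.4 [18.1  3.2 -7.7] [ 0.412 -3.199  0.327] 0.355
```

```bash
cat > back.py <<'E'
from station import r
from h import *
f0,t0=np.load("f0.npy")
AX=np.array([.6303,.0212]);Z=lambda y:.2758-.006*(188-y)/360
def go(y,w=.2):
    r.servo_line([*AX,Z(max(y,25.5))],[180,0,y],speed=.05);r.wait(w)
    s=r.sense();t=s["torque"]-t0
    print(y,round(s["clock"],2),s["orientation"][2].round(2),(s["contact_force"]-f0).round(1),t.round(3),s["opening"].round(4));return t[2]
r.grab(45);go(24)
for y in(23,22,21):
    if go(y)>.7:break
while y<28: y+=1;go(y)
E
python3 back.py
```

```text
Traceback (most recent call last):
  File "back.py", line 9, in <module>
    r.grab(45);go(24)
               ~~^^^^
  File "back.py", line 8, in go
    print(y,round(s["clock"],2),s["orientation"][2].round(2),(s["contact_force"]-f0).round(1),t.round(3),s["opening"].round(4));return t[2]
                                                                                                         ^^^^^^^^^^^^^^^^^^
AttributeError: 'float' object has no attribute 'round'
```

```bash
sed -i 's/s\["opening"\].round(4)/round(s["opening"],4)/' back.py; python3 back.py
```

```text
24 27.07 24.38 [14.8  2.8 -5.9] [ 0.223 -2.472  0.382] 0.0414
23 27.52 23.42 [15.1  3.5 -5.1] [ 0.186 -2.515  0.739] 0.0411
24 27.98 24.39 [14.8  2.1 -5.6] [ 0.253 -2.471  0.411] 0.0413
25 28.43 25.35 [15.2  2.6 -5.5] [ 0.259 -2.476  0.1  ] 0.0416
26 28.88 26.35 [15.1  3.1 -5.3] [ 0.25  -2.475  0.027] 0.0413
27 29.32 27.35 [14.4  2.8 -5. ] [ 0.286 -2.44   0.088] 0.0418
28 29.77 28.35 [15.2  3.2 -4.5] [ 0.321 -2.46   0.063] 0.0412
```

The stop is clear: torque falls linearly to zero at a commanded yaw of about 25.1°, with no slip. Next I back off to 115.3°.

```bash
python3 - <<'E'
from station import r
from h import *
f0,t0=np.load("f0.npy")
AX=np.array([.6303,.0212])
for y in[38,48,58,68,78,88,98,108,115.3]:
    r.servo_line([*AX,.2758-.006*(188-y)/360],[180,0,y],speed=.05)
    s=r.sense();print(y,round(s["clock"],2),s["orientation"][2].round(2),(s["contact_force"]-f0).round(1),(s["torque"]-t0).round(3))
r.wait(.3)
for n in("side","top"):
    q=r.snapshot(n)["frame"];c=q[150:290,230:390] if n=="side" else q[150:290,240:400]
    cv2.imwrite(f"pics/{n}3.png",cv2.resize(c[:,:,::-1],(640,560),interpolation=cv2.INTER_CUBIC))
cv2.imwrite("pics/w3.png",r.snapshot("wrist")["frame"][:,:,::-1])
s=r.sense();print(s["clock"],s["joints"].round(1),s["gripper_force"],s["orientation"])
E
```

```text
38 30.1 38.39 [14.2  4.7 -4.9] [ 0.385 -2.324  0.142]
48 30.43 48.4 [12.9  4.8 -5.2] [ 0.473 -2.215  0.122]
58 30.75 58.41 [12.6  5.8 -3.9] [ 0.587 -2.19   0.109]
68 31.07 68.42 [11.1  5.6 -4.9] [ 0.735 -2.032  0.13 ]
78 31.4 78.43 [11.   5.9 -3. ] [ 0.777 -1.813  0.105]
88 31.73 88.43 [ 9.5  6.  -3.1] [ 0.757 -1.635  0.08 ]
98 32.05 98.43 [ 8.1  6.1 -1.8] [ 0.878 -1.411  0.062]
108 32.38 108.43 [ 5.7  6.2 -1.8] [ 0.809 -1.246  0.103]
115.3 32.65 115.73 [ 6.2  6.5 -1.5] [ 0.815 -1.132  0.082]
33.1 [ -1.1  10.6  77.7   0.1  91.4 -26.8] 45.0000125169754 [ 1.79789263e+02 -3.37841340e-03  1.15702222e+02]
```

View pics/w3.png

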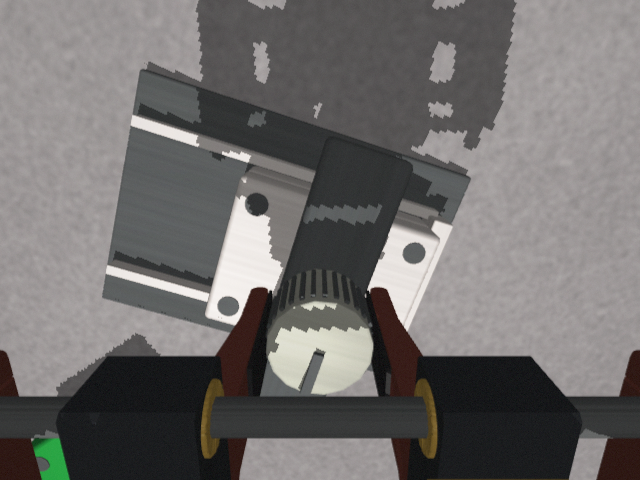

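View pics/side3.png

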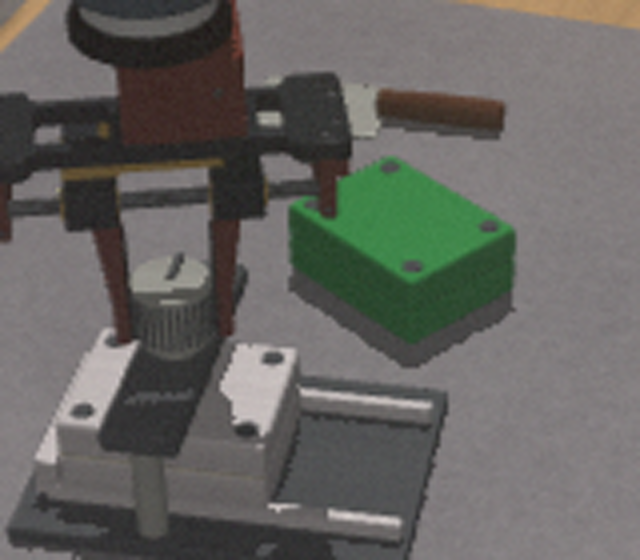

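In the wrist view the cap is held centred at about (320,348), and its ridge runs from (320,351) to (304,392). The flask is still home, bearing on the stop. A quick numeric check of the ridge angle follows; I expect about -82° in world.

```bash
python3 - <<'E'
from station import r
from h import *
s=r.snapshot("wrist")
a=ray(s,(320,351),.1225)[:2];b=ray(s,(304,392),.1225)[:2];print(a,np.degrees(np.arctan2(*(b-a)[::-1])))
g=lambda p,z:ray(s,p,z)[:2]
# rail line: near-rail bottom edges, flask front edge at z .055
p,q=g((243,181),.055),g((206,314),.055);print("flask front x",[(u-np.array([.6295,.021]))@CX for u in(p,q)])
E
```

```text
[0.6311355  0.02072225] -82.95570675239125
flask front x [np.float64(-0.05107114585150015), np.float64(-0.05215779317146855)]
```

```bash
python3 -c "
from station import r
print(r.hand_in())"
```

```text
the job is handed in; nothing more can be done
None
```

The job is handed in: the flask is home against the back stop, and the cap was screwed down to its stop and backed off a quarter turn (ridge at -83° against -82° expected). The gripper is still holding the cap at 45 N, and the clock was at about 33 s.

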